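# Release two piston pins from a lever-lidded parts hopper

### The job

Press the red lever of the parts hopper all the way down and hold it there, so that the linked yellow lid opens wide and both piston pins roll out into the catch tray; then ease the lever back up slowly, so that the lid comes down shut without slamming, and draw the hand clear. Work only by pushing on the lever with the fingertips: do not touch the lid or the pins, and leave the parts standing nearby where they are.

Things in the scene. Friction and masses are not known exactly. Their poses are not given: they have to be found in the camera images.
- hopper: fixed blue parts hopper on a grey foot plate. Origin: on the bench, under the middle of its box; x points from the lever (robot's side) to the catch tray, y left, z up. Box: x -83 to 83, y -54 to 54 (70 at a grey linkage cover), 159 mm high with the lid. Inside, a floor slopes 20 degrees down towards +x; the pins start on it under the lid, against the lid's front flap.
- lid (a joint): angle of the yellow lid (176 x 112 mm, 0.4 to 0.6 kg, with a front flap that shuts off the box), hinged along the box's rear top edge at x = -82, z = 155 mm of the hopper; 0 = shut, 0.70 rad = wide open. Linked to the lever: lid angle = 1.75 x lever angle. If the lever is let go it falls shut by its weight in half a second: a slam. Let down over 2 s or more it is gentle.
- lid_front (a point): middle of the top front edge of the lid, 90 mm ahead of the hopper's origin and 159 mm above the bench when shut; rises about 100 mm when wide open.
- lever (a joint): angle of the lever, which pivots about an axis along the hopper's y at x = -70, z = 85 mm of the hopper. 0 = up (resting, pad end 0.2 rad above level), 0.40 rad = fully down against its stop (0.2 rad below level). It sinks only while pressed, with 4 to 8 N on the pad, and pushes back up with the lid's weight.
- lever_pad (a point): centre of the upper face of the red lever pad (50 mm along the lever, 64 mm across, 8 mm thick), 125 mm from the pivot on the robot's side of the hopper; 116 mm above the bench at rest and 66 mm when fully down, moving on an arc about the pivot. The pad lies about 110 mm behind the rear wall of the box.
- pin_a: bright steel piston pin, a cylinder 22 mm in diameter, 70 mm long, about 0.11 kg, lying along the hopper's y; origin at its centre. Not to be touched.
- pin_b: the second piston pin, the same; starts behind pin_a. Both are to end in the open catch tray at the hopper's +x end: inside x 104 to 200, y -46 to 46 mm of the hopper, black rubber floor 18 mm and blue wall tops 52 mm above the bench.
- bearing: bystander: loose steel bearing ring, 72 mm across, 18 mm high; origin under its centre. Leave alone.
- grease: bystander: loose green grease can, 64 mm across, 75 mm high; origin under its centre. Leave alone.
- hub: bystander: loose dark steel flanged hub, 68 mm across, 45 mm high; origin under its centre. Leave alone.
- wrench: bystander: loose wrench lying flat on the bench along its x; origin under its middle. Leave alone.

How it is judged:
By the outcome, as a careful person would: the job done as asked, in the order asked, and still so for the second after the job is handed in, with the robot touching nothing.
It also fails if it takes over 42 s, if anything falls off the work surface, if the arm or the gripper's body presses on something with over 40 N, if the wrist force passes 120 N, or if a joint passes its speed limit or range.

### The arm

A 7-joint arm with a two-finger parallel gripper is mounted at the origin on the work surface. World frame = base frame: x ahead of the robot, y to its left, z up, the work surface at z = 0. Lengths are in m, angles in rad, forces in N, time in s.
With the tool pointing down it reaches from about 0.35 to 0.9 m from the base axis. Payload 19.9 kg.
Tool frame: the origin (TCP) lies at the very end of the fingers, on their centre line; the grasp point (between the pads) lies 19 mm behind it; z points along the fingers, y is the direction in which the jaws open and shut (so a half turn about z gives the same grasp; the last joint's range is limited). The gripper opens to 94 mm and grips with 3 to 60 N. Pads are 16 mm wide; open, the fingers measure 119 mm over their backs; the gripper's body (75 mm by 177 mm) begins 78 mm behind the grasp point.
Start: joints at [-1.391, 0.417, -0.01, 1.614, 0.005, 1.111, -0.053], TCP at [0.137, 0.61, 0.205] pointing down, gripper open.
Joint ranges: [-2.81, 2.81], [-0.39, 2.02], [-1.27, 1.25], [0.06, 2.57], [-1.19, 4.33], [0.19, 2], [-2.82, 2.82]. Speed limits (rad/s): [1.89, 1.89, 2.39, 2.39, 3.01, 3.01, 3.01].

### API

Orientations are given as a unit quaternion [x, y, z, w].
In Python, from plant import bot gives the robot as it stands. The module is installed in compiled form; this text tells all that it offers.
- The arm moves only by the tool step_arm, never from a script. Its argument "commands" is text: rows parted by semicolons, each of 7 numbers parted by spaces: the turn, a rotation vector about the tool's x, y, z in degrees, then the shift along the tool's x, y, z in mm, then the gripper command: -1 is shut, 1 is fully open, values between are in proportion. A call has 1 to 12 rows; each row is the pose to reach, as a shift and turn from the pose measured when the call began, along the tool's axes at that moment; what a row does not reach only later rows make up. A row lasts 1/8 s, in which the tool goes at most 62.5 mm and 10.7 degrees, less where a joint would pass 70% of its speed; a pose out of reach is approached as far as the arm can. A call with a gripper value outside its range is refused whole. The fingers move at their own pace and stop on an object; the grip force is fixed at half the most. Time passes only in rows, so rows that repeat a pose let the fingers close. It gives the time, the measured TCP pose, the force and the opening at its end, in the units of the state.
- bot.state(): the state, without advancing time (a new reading comes with each control period).
- bot.snapshot(name): name is "scene" or "top" or "wrist"; returns a dict with "frame" (420x560x3 uint8, red, green, blue), "camera_matrix" (3x3 intrinsics, pixels), "dist" ([k1, k2, p1, p2, k3] as OpenCV has them; the pictures are not rectified), "rvec" (rotation vector, rad) and "tvec" (3), from world to camera coordinates, as OpenCV has them; the wrist camera has in their place "T_tool_cam" (4x4, takes a point from camera to tool coordinates, whose origin is the TCP and whose axes are the flange's). Camera axes: x right, y down, z forward; pixel columns grow to the right and rows downward; lengths in m; the calibration is good to about 2 mm. A picture is of the moment at which its call begins: read the wrist's pose just before it. There is no depth.
- bot.finish_job(): hands the job in, once; it reports no verdict.
The state is a dict: "t": time; "joint_positions": joint angles; "qd": joint speeds; "effort": joint torques, N m; "position": TCP position; "tcp_rot": TCP orientation; "force": force on the tool from outside, world axes, zero at the start; "wrist_torque": the same for the moment, N m; "grip_width": opening from 0.0 (shut) to 1.0 (fully open).
Only numpy, scipy, OpenCV 4.12 (cv2) and the standard library are available. Lean on these libraries where they do the work, as an engineer would, in place of code of your own. Each camera call takes 0.05 s, during which the arm holds its last target.

## Working session

There is one attempt and no reset: what is moved stays moved. The work goes in short steps, Python scripts to look and compute and a tool call to move; the robot and the scene stay as the last step left them, time stands still between calls to the robot, and variables do not carry over. Pictures are saved under pics/ and viewed, and the job is handed in when it is done.

Besides the shell and the picture viewer there is one more tool, called after "Request:" in YAML: its name, and indented under it one key for each argument. step_arm: Moves the arm, as the interface text tells. Its arguments: {"type":"object","properties":{"commands":{"type":"string"}},"required":["commands"]}

```bash
mkdir -p pics; cat > h.py <<'E'
import numpy as np,cv2
from plant import bot
from scipy.spatial.transform import Rotation as R
def snap(n,f):
    s=bot.snapshot(n); cv2.imwrite('pics/'+f,cv2.cvtColor(s['frame'],cv2.COLOR_RGB2BGR)); return s
def ray(s,uv):
    p=cv2.undistortPoints(np.array(uv,float).reshape(-1,1,2),s['camera_matrix'],s['dist']).reshape(-1,2)
    Rm=cv2.Rodrigues(np.array(s['rvec'],float))[0]; t=np.array(s['tvec'],float).ravel()
    d=np.c_[p,np.ones(len(p))]@Rm; return -Rm.T@t,d
def onz(s,uv,z):
    o,d=ray(s,uv); return o+d*((z-o[2])/d[:,2])[:,None]
def proj(s,P):
    return cv2.projectPoints(np.array(P,float).reshape(-1,1,3),np.array(s['rvec'],float),np.array(s['tvec'],float),s['camera_matrix'],s['dist'])[0].reshape(-1,2)
E
python3 - <<'E'
from h import *
st=bot.state()
for k in st: print(k,np.round(st[k],4))
a=snap('scene','s0.png');b=snap('top','t0.png')
for s in(a,b): print(ray(s,[[280,210]]))
E
```

```text
t 0.0
joint_positions [-1.3905  0.418  -0.0103  1.6142  0.0047  1.1107 -0.053 ]
qd [-0.0017 -0.0006  0.0001  0.0004  0.0003 -0.0009 -0.0015]
effort [ 1.00000e-04 -8.51255e+01  6.39000e-01 -4.25963e+01 -4.87000e-02
  1.90000e-02  1.00000e-04]
position [0.1374 0.6093 0.2048]
tcp_rot [ 1.107e-01  9.939e-01 -6.000e-04 -0.000e+00]
force [-0.3443  0.2278 -0.3903]
wrist_torque [0.0362 0.0386 0.049 ]
grip_width 0.997
(array([1.27082853, 0.44306628, 0.76230641]), array([[-0.62293233, -0.43832598, -0.64796251]]))
(array([ 0.4662154 , -0.01826899,  1.10349064]), array([[ 0.17203747,  0.02448155, -0.98482782]]))
```

```bash
ls pics
```

```text
s0.png
t0.png
```

View pics/s0.png

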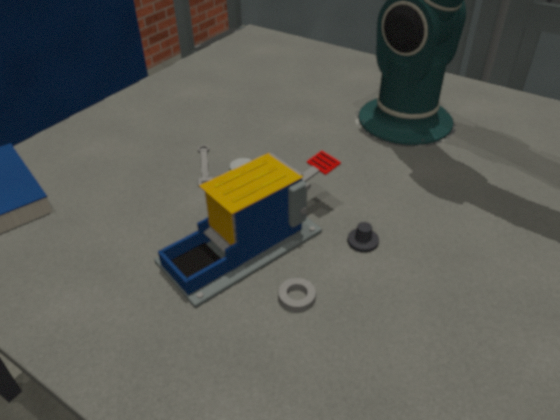

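View pics/t0.png

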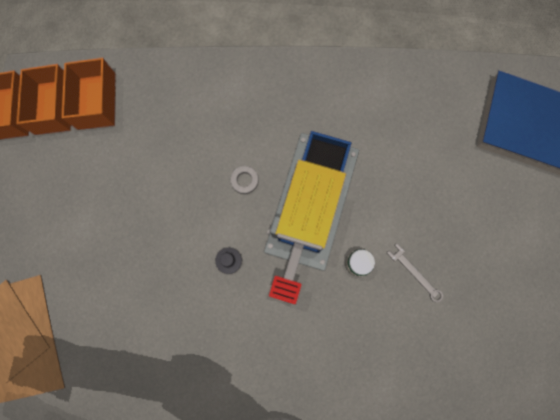

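The scene view shows the hopper with the red pad at about (323,162). In the top view the pad is at (285,290) and the lid at (312,203). The grease can is at (362,262), the hub at (228,261), the ring at (244,180) and the wrench at (415,272).

```bash
python3 - <<'E'
from h import *
a=bot.snapshot('scene');b=bot.snapshot('top')
def mask(s,c):
    h=cv2.cvtColor(s['frame'],cv2.COLOR_RGB2HSV)
    if c=='r': m=(((h[...,0]<6)|(h[...,0]>174))&(h[...,1]>180)&(h[...,2]>70))
    else: m=(h[...,0]>20)&(h[...,0]<32)&(h[...,1]>150)&(h[...,2]>80)
    m=cv2.morphologyEx(m.astype(np.uint8),cv2.MORPH_CLOSE,np.ones((7,7)))
    n,l,st,ce=cv2.connectedComponentsWithStats(m); i=1+np.argmax(st[1:,4]); 
    cs=cv2.findContours((l==i).astype(np.uint8),cv2.RETR_EXTERNAL,cv2.CHAIN_APPROX_NONE)[0]
    print(c,st[i],ce[i],cv2.boxPoints(cv2.minAreaRect(cs[0])).round(1).tolist()); return ce[i],cs[0]
(r,rc),(y,yc)=mask(b,'r'),mask(b,'y'); (r2,_)=mask(a,'r')
Pr=onz(b,[r],.116)[0];Py=onz(b,[y],.158)[0]
bx=onz(b,cv2.boxPoints(cv2.minAreaRect(yc)),.159); print('lid box',bx.round(4).tolist())
bx=onz(b,cv2.boxPoints(cv2.minAreaRect(rc)),.116); print('pad box',bx.round(4).tolist())
print(Pr,Py,'yaw',np.degrees(np.arctan2(*(Py-Pr)[1::-1])),np.linalg.norm((Py-Pr)[:2]))
# triangulate pad
o1,d1=ray(a,[r2]);o2,d2=ray(b,[r]);
x=np.linalg.lstsq(np.c_[d1[0],-d2[0]],o2-o1,rcond=None)[0];print(o1+x[0]*d1[0],o2+x[1]*d2[0])
E
```

```text
r [270 277  30  26 535] [284.66168224 289.62803738] [[268.8999938964844, 295.3999938964844], [274.8999938964844, 275.79998779296875], [300.3999938964844, 283.70001220703125], [294.3999938964844, 303.29998779296875]]
y [ 277  161   68   86 3769] [310.88564606 202.23242239] [[276.0, 232.3000030517578], [297.5, 158.0], [345.29998779296875, 171.89999389648438], [323.79998779296875, 246.1999969482422]]
r [308 152  32  22 376] [323.42819149 162.08510638] [[307.3999938964844, 161.89999389648438], [317.1000061035156, 147.39999389648438], [339.5, 162.3000030517578], [329.79998779296875, 176.8000030517578]]
lid box [[0.5816, 0.0131, 0.159], [0.7503, -0.032, 0.159], [0.7197, -0.139, 0.159], [0.5531, -0.0911, 0.159]]
pad box [[0.4446, 0.0274, 0.116], [0.4885, 0.0148, 0.116], [0.4721, -0.0426, 0.116], [0.4285, -0.0298, 0.116]]
[ 0.4582104  -0.00763855  0.116     ] [ 0.64980775 -0.06252552  0.158     ] yaw -15.985441227232899 0.19930409324572818
[ 0.45852696 -0.00820303  0.114005  ] [ 0.4581943  -0.00761717  0.11401401]
```

```bash
cat >> h.py <<'E'
def shift(target,yaw=None):
    s=bot.state(); Rm=R.from_quat(s['tcp_rot']); 
    print('pos',np.round(s['position'],4),'t',s['t'],'axes y',Rm.as_matrix()[:,1].round(3),'z',Rm.as_matrix()[:,2].round(3))
    print('shift mm',(1000*Rm.inv().apply(np.array(target)-s['position'])).round(1))
    if yaw is not None:
        z=np.array([0,0,-1.]);y=np.array([-np.sin(yaw),np.cos(yaw),0]);x=np.cross(y,z)
        print('turn',np.degrees((Rm.inv()*R.from_matrix(np.c_[x,y,z])).as_rotvec()).round(2))
    print('force',np.round(s['force'],2),'grip',s['grip_width'])
E
python3 -c "
from h import *
shift([.458,-.008,.18],np.radians(-15.7))"
```

```text
pos [0.1375 0.6095 0.2051] t 0.2 axes y [ 0.22   0.975 -0.001] z [-0.    -0.001 -1.   ]
shift mm [-448.6 -531.8   25.5]
turn [-0.04  0.01  2.99]
force [-0.38 -0.95 -0.03] grip 0.9959693198585223
```

Request:
step_arm:
  commands: "0 0 0.5 -20 -24 0 -1;0 0 1 -55 -65 0 -1;0 0 1.5 -95 -113 0 -1;0 0 2 -135 -160 0 -1;0 0 2.5 -175 -207 0 -1;0 0 3 -215 -255 0 -1;0 0 3 -255 -302 0 -1;0 0 3 -295 -350 0 -1;0 0 3 -335 -397 0 -1;0 0 3 -375 -445 2 -1;0 0 3 -410 -485 5 -1;0 0 3 -430 -510 10 -1"

```text
t: 1.7
position: [0.4455, 0.0151, 0.1956]
tcp_rot: [0.138, 0.99, -0.0, 0.0]
force: [0.3, 1.3, 1.0]
grip_width: 0.002
```

```bash
python3 -c "
from h import *
shift([.458,-.008,.14],np.radians(-15.7));snap('scene','s1.png')"
```

```text
pos [0.4455 0.0151 0.1956] t 1.7 axes y [ 0.273  0.962 -0.001] z [ 0.001 -0.001 -1.   ]
shift mm [-18.2 -18.8  55.6]
turn [-0.04  0.05 -0.12]
force [0.29 1.26 0.98] grip 0.001798573987159103
```

View pics/s1.png

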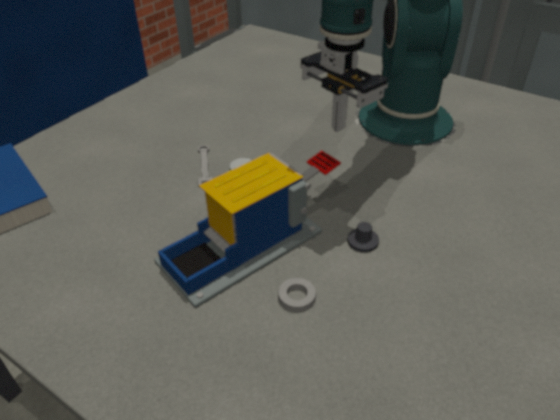

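The shut fingertips are at about (340,130), up and to the right of the pad at (323,162). That matches the computed offset, so I'll move over the pad and down to just above it.

Request:
step_arm:
  commands: "0 0 0 -10 -10 5 -1;0 0 0 -18 -19 20 -1;0 0 0 -18 -19 40 -1;0 0 0 -18 -19 55 -1;0 0 0 -18 -19 66 -1;0 0 0 -18 -19 70 -1;0 0 0 -18 -19 70 -1"

```text
t: 2.62
position: [0.4584, -0.011, 0.1252]
tcp_rot: [0.139, 0.99, -0.001, 0.0]
force: [0.3, 0.1, 0.8]
grip_width: 0.005
```

```bash
python3 -c "
from h import *
shift([.458,-.008,.112],np.radians(-15.7));snap('scene','s2.png')
s=bot.snapshot('top');cv2.imwrite('pics/t2.png',cv2.resize(s['frame'][220:340,200:360,::-1],(640,480)))"
```

```text
pos [ 0.4584 -0.011   0.1252] t 2.625 axes y [ 0.275  0.962 -0.002] z [ 0.001 -0.002 -1.   ]
shift mm [ 1.2  2.8 13.2]
turn [-0.1   0.06 -0.25]
force [0.26 0.12 0.83] grip 0.004880123936522143
```

View pics/s2.png

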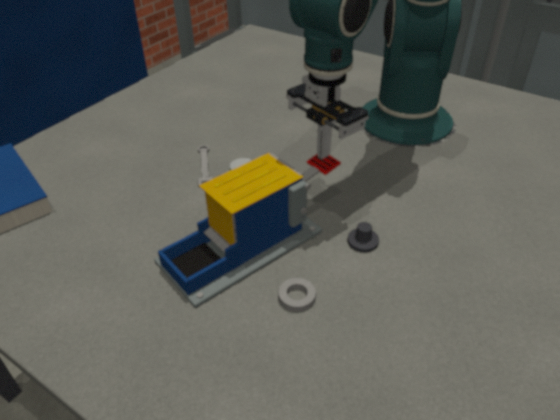

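View pics/t2.png

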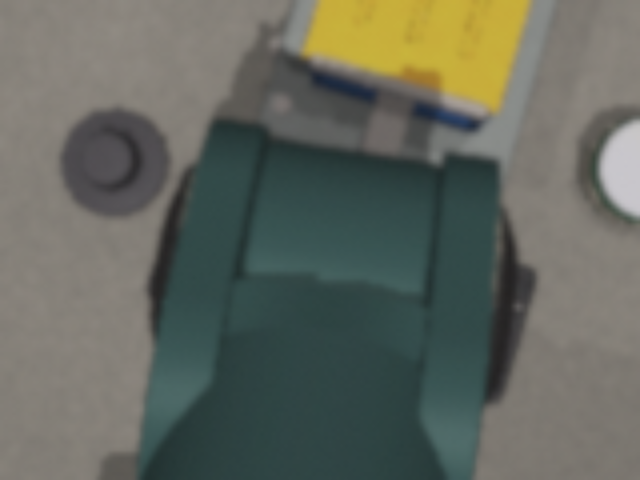

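The fingertips stand just above the centre of the red pad, at about (323,160) in the scene view. Next I press.

Request:
step_arm:
  commands: "0 0 0 0 2 5 -1;0 0 0 0 2 10 -1;0 0 0 0 2 15 -1;0 0 0 0 2 20 -1;0 0 0 0 2 25 -1;0 0 0 0 2 30 -1;0 0 0 0 2 35 -1;0 0 0 0 2 40 -1;0 0 0 0 2 45 -1;0 0 0 0 2 49 -1;0 0 0 0 2 53 -1;0 0 0 0 2 56 -1"

```text
t: 4.22
position: [0.4591, -0.0089, 0.0694]
tcp_rot: [0.139, 0.99, -0.001, 0.0]
force: [-2.9, 1.0, 7.4]
grip_width: 0.003
```

```bash
python3 -c "
from h import *
shift([.457,-.008,.064],np.radians(-15.7));snap('scene','s3.png')"
```

```text
pos [ 0.4591 -0.0089  0.0694] t 4.225 axes y [ 0.275  0.962 -0.001] z [ 0.001 -0.001 -1.   ]
shift mm [2.3 0.3 5.3]
turn [-0.06  0.06 -0.23]
force [-2.88  0.99  7.37] grip 0.0034290366342322478
```

View pics/s3.png

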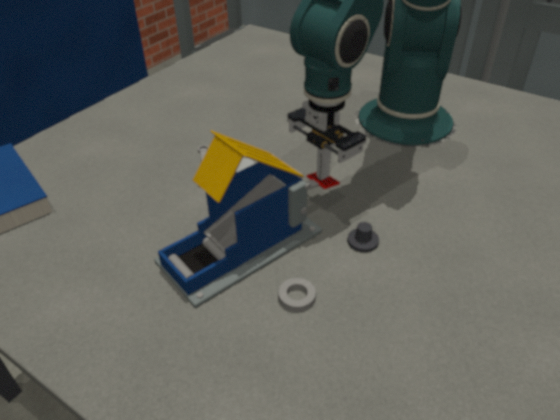

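The lid is open. One pin is in the tray at (180,265) and the other is coming off the chute at about (215,240). I'll press on to the stop.

Request:
step_arm:
  commands: "0 0 0 0 0 3 -1;0 0 0 0 0 5 -1;0 0 0 0 0 6 -1;0 0 0 0 0 6 -1;0 0 0 0 0 6 -1;0 0 0 0 0 6 -1;0 0 0 0 0 6 -1;0 0 0 0 0 6 -1"

```text
t: 5.28
position: [0.4599, -0.0089, 0.0656]
tcp_rot: [0.139, 0.99, 0.001, 0.001]
force: [-26.6, 0.3, 85.7]
grip_width: 0.005
```

```bash
python3 -c "
from h import *
shift([.457,-.008,.064],np.radians(-15.7));s=snap('scene','s4.png');cv2.imwrite('pics/s4b.png',cv2.resize(s['frame'][110:310,140:380,::-1],(720,600)))"
```

```text
pos [ 0.4599 -0.0089  0.0656] t 5.275 axes y [0.275 0.961 0.001] z [ 0.002  0.001 -1.   ]
shift mm [3.1 0.1 1.6]
turn [ 0.07  0.11 -0.27]
force [-26.62   0.34  85.74] grip 0.00465278468383254
```

View pics/s4b.png

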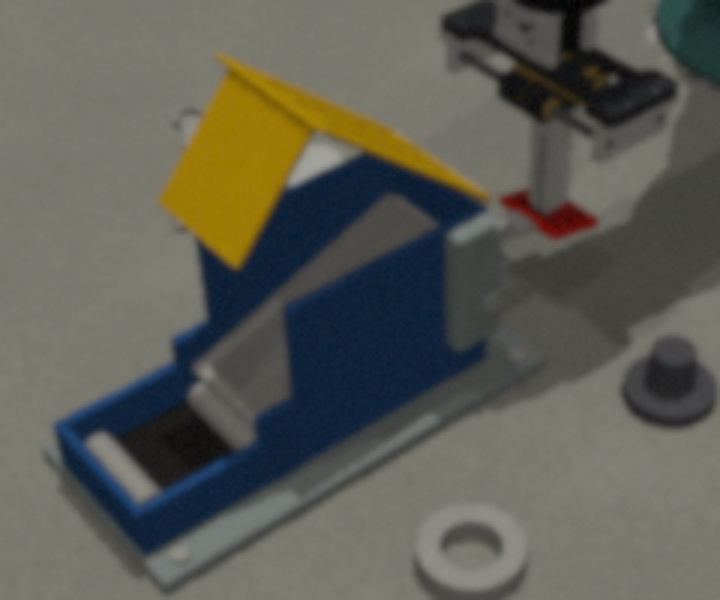

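Both at the stop (z .0656, 86 N, which is more than needed). I'll ease off to a light press, hold, and look at where the second pin is.

Request:
step_arm:
  commands: "0 0 0 -1 0 0.5 -1;0 0 0 -2 0 0.7 -1;0 0 0 -2 0 0.7 -1;0 0 0 -2 0 0.7 -1"

```text
t: 5.82
position: [0.4601, -0.009, 0.066]
tcp_rot: [0.139, 0.99, 0.001, -0.001]
force: [-30.7, 4.3, 68.2]
grip_width: 0.003
```

```bash
python3 -c "
from h import *
shift([.457,-.008,.064],np.radians(-15.7));s=snap('scene','s5.png');cv2.imwrite('pics/s5b.png',cv2.resize(s['frame'][220:300,150:256,::-1],(795,600),interpolation=cv2.INTER_CUBIC))
s=snap('top','t5.png');cv2.imwrite('pics/t5b.png',cv2.resize(s['frame'][120:180,290:370,::-1],(800,600),interpolation=cv2.INTER_CUBIC))"
```

```text
pos [ 0.4601 -0.009   0.066 ] t 5.825 axes y [0.275 0.961 0.003] z [-0.002  0.003 -1.   ]
shift mm [3.3 0.1 2.1]
turn [ 0.15 -0.13 -0.28]
force [-30.72   4.26  68.15] grip 0.0034923883923631696
```

View pics/s5b.png

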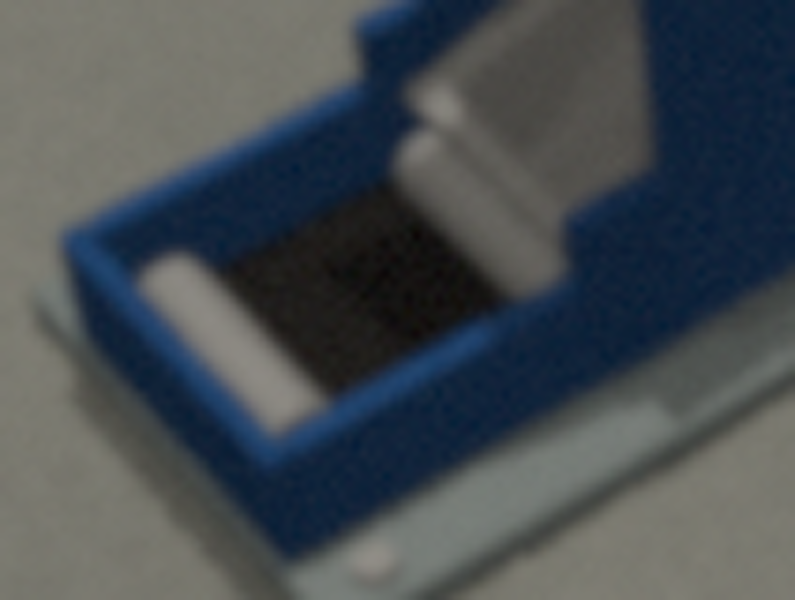

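View pics/t5b.png

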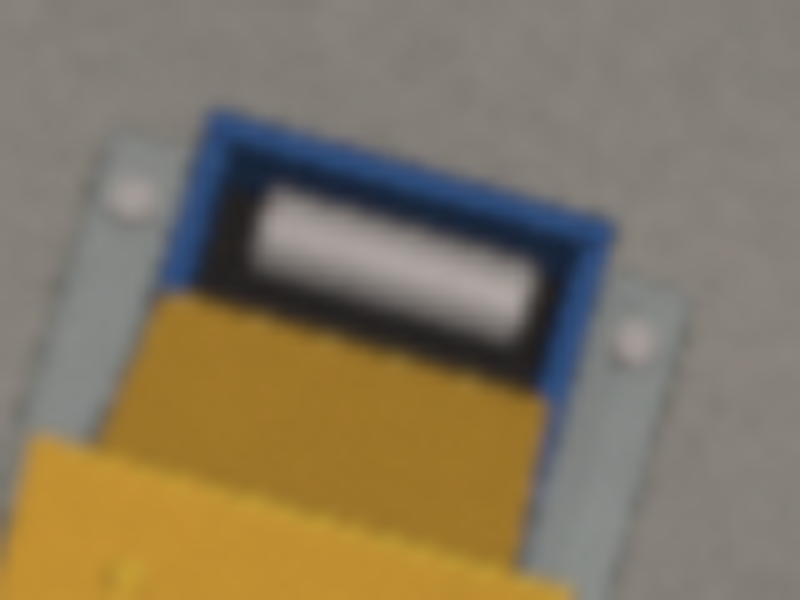

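The top view shows one pin at the far end of the tray. The scene view shows the second at (214,249), apparently below the chute lip at the tray's rear. I'll ray-cast it to check, and also lighten the press.

Request:
step_arm:
  commands: "0 0 0 0 0 -0.5 -1;0 0 0 0 0 -1 -1;0 0 0 0 0 -1 -1;0 0 0 0 0 -1 -1"

```text
t: 6.42
position: [0.4596, -0.0089, 0.0673]
tcp_rot: [0.139, 0.99, 0.002, -0.002]
force: [-10.2, 1.1, 22.0]
grip_width: 0.005
```

```bash
python3 -c "
from h import *
shift([.457,-.008,.064],np.radians(-15.7));s=snap('scene','s6.png');cv2.imwrite('pics/s6b.png',cv2.resize(s['frame'][220:300,150:256,::-1],(795,600),interpolation=cv2.INTER_CUBIC))
yaw=np.radians(-15.7);ax=np.array([np.cos(yaw),np.sin(yaw)]);ay=np.array([-ax[1],ax[0]]);
pad=np.array([.4583,-.008]);org=pad+.1925*ax
# check tray wall-top corners at z .052
for n,uv,z in [('frontleft',(75,238),.052),('frontright',(272,452),.052),('pin front',(232,342),.029),('pin rear',(480,215),.029),('pin rear endL',(415,150),.029),('pin rear endR',(540,280),.029),('rear if on floor .06',(480,215),.06)]:
  p=onz(s,[(150+uv[0]/7.5,220+uv[1]/7.5)],z)[0][:2]-org; print(n,(1000*np.array([p@ax,p@ay])).round(1))
"
```

```text
pos [ 0.4596 -0.0089  0.0673] t 6.425 axes y [0.275 0.961 0.003] z [-0.003  0.004 -1.   ]
shift mm [2.7 0.2 3.3]
turn [ 0.17 -0.2  -0.28]
force [-10.17   1.07  22.  ] grip 0.004660827949324086
frontleft [203.3 -50.4]
frontright [203.3  48.3]
pin front [182.3 -11.5]
pin rear [105.1  -8.4]
pin rear endL [104.4 -41.7]
pin rear endR [106.7  22.8]
rear if on floor .06 [120.4  19.6]
```

View pics/s6b.png

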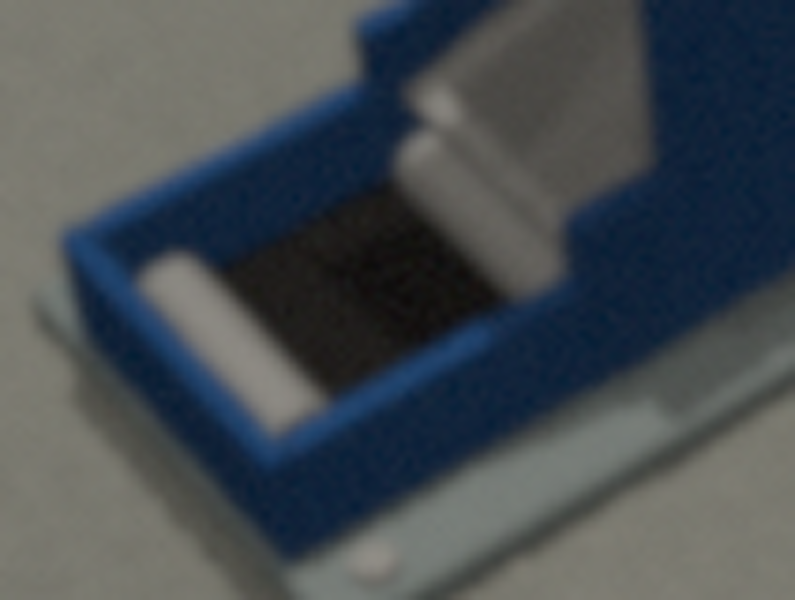

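The rear object's ray-cast is ambiguous, since it could be the chute's end face. I'll compare with the earlier frames.

```bash
python3 -c "
import cv2,numpy as np
c=[cv2.resize(cv2.convertScaleAbs(cv2.imread(f'pics/{n}.png')[205:300,150:270],alpha=1.6),(400,300),interpolation=cv2.INTER_CUBIC) for n in('s0','s3','s4','s6')]
cv2.imwrite('pics/cmp.png',np.vstack([np.hstack(c[:2]),np.hstack(c[2:])]))"
```

```text
(no output)
```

View pics/cmp.png

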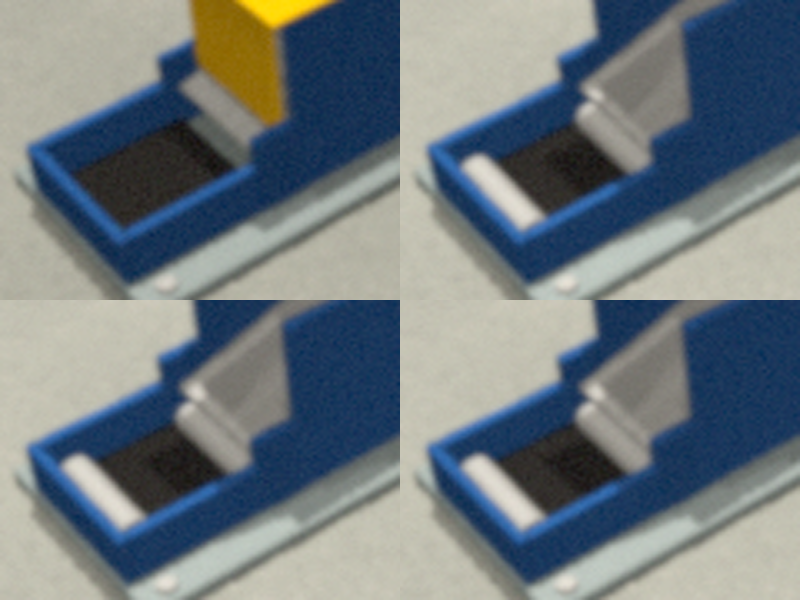

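The grey cylinder below the lip is new since the first frame and hasn't moved between the last frames. So both pins are at rest in the tray, and the lever has been held at its stop. Now I ease it up slowly.

Request:
step_arm:
  commands: "0 0 0 0 0 -2 -1;0 0 0 0 0 -3.5 -1;0 0 0 0 0 -5 -1;0 0 0 0 0 -6.5 -1;0 0 0 0 0 -8 -1;0 0 0 0 0 -9.5 -1;0 0 0 0 0 -11 -1;0 0 0 0 0 -12.5 -1;0 0 0 0 0 -14 -1;0 0 0 0 0 -15.5 -1;0 0 0 0 0 -17 -1;0 0 0 0 0 -18.5 -1"

```text
t: 7.98
position: [0.4585, -0.0087, 0.0854]
tcp_rot: [0.139, 0.99, 0.002, -0.003]
force: [-8.8, 1.7, 7.7]
grip_width: 0.005
```

Request:
step_arm:
  commands: "0 0 0 0 0 -1.5 -1;0 0 0 0 0 -3 -1;0 0 0 0 0 -4.5 -1;0 0 0 0 0 -6 -1;0 0 0 0 0 -7.5 -1;0 0 0 0 0 -9 -1;0 0 0 0 0 -10.5 -1;0 0 0 0 0 -12 -1;0 0 0 0 0 -13.5 -1;0 0 0 0 0 -15 -1;0 0 0 0 0 -16.5 -1;0 0 0 0 0 -18 -1"

```text
t: 9.48
position: [0.4595, -0.009, 0.1038]
tcp_rot: [0.139, 0.99, 0.002, -0.002]
force: [1.1, -1.8, 7.1]
grip_width: 0.007
```

```bash
python3 -c "
from h import *
shift([.457,-.008,.116],np.radians(-15.7));snap('scene','s7.png')"
```

```text
pos [ 0.4595 -0.009   0.1038] t 9.475 axes y [0.275 0.961 0.003] z [-0.003  0.004 -1.   ]
shift mm [  2.8   0.3 -12.2]
turn [ 0.18 -0.23 -0.28]
force [ 1.06 -1.76  7.06] grip 0.0073743230806370555
```

View pics/s7.png

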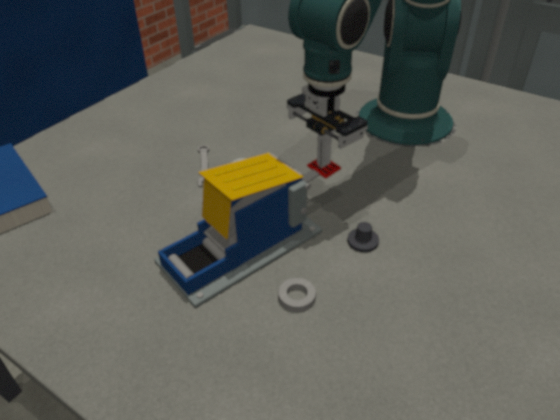

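The lid is nearly shut, resting on the hand's push at the pad (323,168). I'll do the last stretch more slowly.

Request:
step_arm:
  commands: "0 0 0 0 0 -1 -1;0 0 0 0 0 -2 -1;0 0 0 0 0 -3 -1;0 0 0 0 0 -4 -1;0 0 0 0 0 -5 -1;0 0 0 0 0 -6 -1;0 0 0 0 0 -7 -1;0 0 0 0 0 -8 -1;0 0 0 0 0 -9 -1;0 0 0 0 0 -10 -1;0 0 0 0 0 -11 -1;0 0 0 0 0 -12 -1"

```text
t: 11.02
position: [0.4614, -0.0094, 0.1166]
tcp_rot: [0.139, 0.99, 0.002, 0.0]
force: [8.0, -3.3, 5.8]
grip_width: 0.006
```

Request:
step_arm:
  commands: "0 0 0 0 0 -1 -1;0 0 0 0 0 -2 -1;0 0 0 0 0 -3 -1;0 0 0 0 0 -4 -1;0 0 0 0 0 -5 -1;0 0 0 0 0 -6 -1"

```text
t: 11.78
position: [0.4613, -0.0094, 0.1226]
tcp_rot: [0.139, 0.99, 0.002, 0.0]
force: [0.3, -0.5, 0.4]
grip_width: 0.003
```

```bash
python3 -c "
from h import *
shift([.457,-.008,.2],np.radians(-15.7));snap('scene','s8.png')"
```

```text
pos [ 0.4613 -0.0094  0.1226] t 11.775 axes y [0.275 0.961 0.004] z [ 0.001  0.004 -1.   ]
shift mm [  4.6   0.5 -77.4]
turn [ 0.22 -0.03 -0.29]
force [ 0.35 -0.49  0.41] grip 0.0031156603300061627
```

View pics/s8.png

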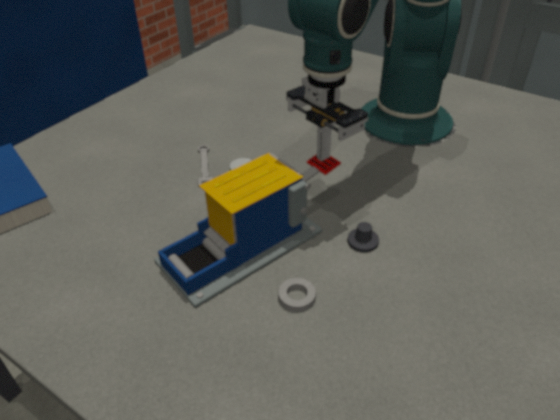

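The lid is shut as in the first frame and the contact force is zero. I'll draw the hand up and away.

Request:
step_arm:
  commands: "0 0 0 0 0 -10 -1;0 0 0 0 0 -30 -1;0 0 0 0 0 -55 -1;0 0 0 0 0 -80 -1;0 0 0 0 20 -90 -1;0 0 0 10 60 -90 -1;0 0 0 20 105 -90 -1;0 0 0 30 150 -90 -1;0 0 0 40 195 -90 -1;0 0 0 50 235 -90 -1;0 0 0 50 250 -90 -1;0 0 0 50 250 -90 -1"

```text
t: 13.32
position: [0.4823, 0.2443, 0.214]
tcp_rot: [0.139, 0.99, 0.002, 0.0]
force: [0.0, -1.0, 0.7]
grip_width: 0.006
```

```bash
python3 -c "
from h import *
shift([.457,-.008,.2]);s=snap('scene','s9.png')
t=snap('top','t9.png');cv2.imwrite('pics/c9.png',np.hstack([cv2.resize(s['frame'][205:300,150:270,::-1],(400,300)),cv2.resize(t['frame'][110:230,260:420,::-1],(400,300))]))"
```

```text
pos [0.4823 0.2443 0.214 ] t 13.325 axes y [0.275 0.961 0.004] z [ 0.001  0.003 -1.   ]
shift mm [ -45.  -249.6   13.1]
force [ 0.01 -1.01  0.74] grip 0.005673768345248243
```

View pics/t9.png

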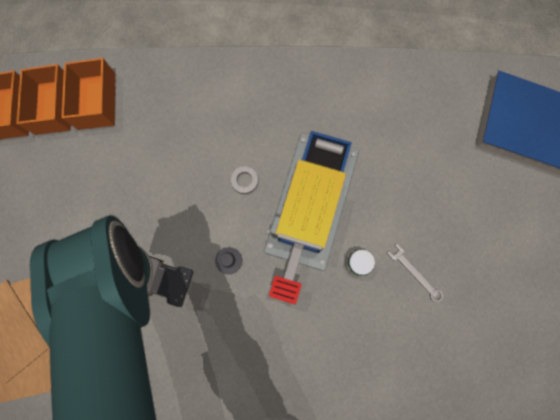

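View pics/c9.png

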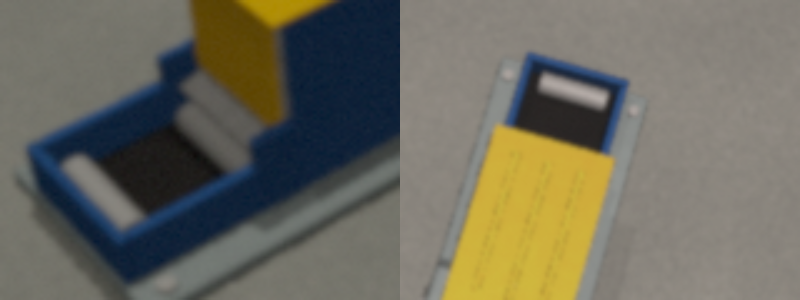

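The final views show lid shut, lever up, bystanders at their original pixels and one pin in plain view. The second pin, under the lip at the tray's rear, is hidden from the top camera, so I'll use the wrist camera to confirm it.

```bash
python3 -c "
from h import *
s=bot.snapshot('wrist');print(np.round(s['T_tool_cam'],3),s['camera_matrix'].round(0))
cv2.imwrite('pics/w0.png',s['frame'][...,::-1])
yaw=np.radians(-15.7);ax=np.array([np.cos(yaw),np.sin(yaw)]);ay=np.array([-ax[1],ax[0]])
org=np.array([.4583,-.008])+.1925*ax
p=org+.18*ax; print(org,p); shift([*(org+.19*ax+.0*ay),.3])"
```

```text
[[-0.001 -0.966 -0.259  0.074]
 [ 1.    -0.001  0.    -0.   ]
 [-0.    -0.259  0.966 -0.179]
 [ 0.     0.     0.     1.   ]] [[358.   0. 276.]
 [  0. 358. 212.]
 [  0.   0.   1.]]
[ 0.64361816 -0.06009059] [ 0.81690268 -0.10879867]
pos [0.4824 0.2428 0.214 ] t 13.475 axes y [0.277 0.961 0.004] z [ 0.001  0.004 -1.   ]
shift mm [-428.9 -244.7  -86.9]
force [-0.29  1.18 -0.33] grip 0.00473889448159651
```

View pics/w0.png

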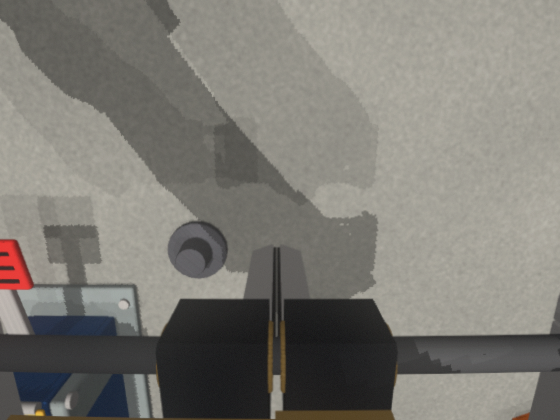

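Request:
step_arm:
  commands: "0 0 0 -15 -8 -30 -1;0 0 0 -50 -28 -60 -1;0 0 0 -95 -54 -87 -1;0 0 0 -140 -80 -87 -1;0 0 0 -185 -105 -87 -1;0 0 0 -230 -131 -87 -1;0 0 0 -275 -157 -87 -1;0 0 0 -320 -183 -87 -1;0 0 0 -365 -208 -87 -1;0 0 0 -405 -231 -87 -1;0 0 0 -429 -245 -87 -1;0 0 0 -429 -245 -87 -1"

```text
t: 14.98
position: [0.8263, -0.1159, 0.2987]
tcp_rot: [0.142, 0.99, 0.001, -0.001]
force: [0.4, 0.5, -0.3]
grip_width: 0.003
```

```bash
python3 -c "
from h import *
st=bot.state();s=bot.snapshot('wrist');cv2.imwrite('pics/w1.png',s['frame'][...,::-1])
T=np.eye(4);T[:3,:3]=R.from_quat(st['tcp_rot']).as_matrix();T[:3,3]=st['position'];T=T@s['T_tool_cam'];np.savez('w1.npz',T=T,K=s['camera_matrix'],d=s['dist']);print(st['position'])"
```

```text
[ 0.82629762 -0.11587079  0.29871941]
```

View pics/w1.png

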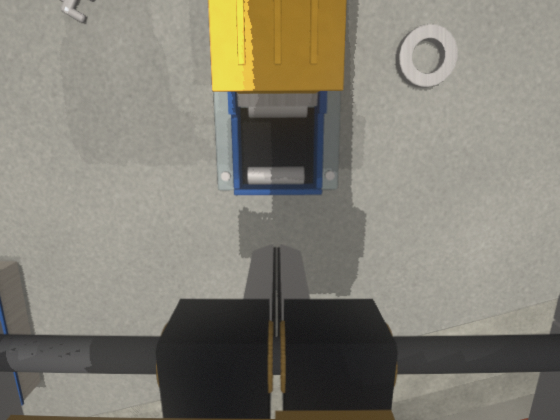

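```bash
python3 -c "
from h import *
f=np.load('w1.npz');T=f['T']
ax=np.array([np.cos(np.radians(-15.7)),np.sin(np.radians(-15.7))]);ay=np.array([-ax[1],ax[0]]);org=np.array([.4583,-.008])+.1925*ax
for n,uv,z in [('rear pin front edge',(278,117),.029),('rear L',(249,113),.035),('rear R',(307,113),.035),('lip edge',(278,107),.05),('front pin edges',(276,184),.029),('',(276,166),.029),('tray front rim outer',(276,194),.052),('lid edge',(278,90),.159)]:
  p=cv2.undistortPoints(np.array([[uv]],float),f['K'],f['d'])[0,0];d=T[:3,:3]@[*p,1];o=T[:3,3];q=(o+d*(z-o[2])/d[2])[:2]-org
  print(n,(1000*np.array([q@ax,q@ay])).round(1))
s=cv2.imread('pics/w1.png')[80:200,210:350];cv2.imwrite('pics/w1b.png',cv2.resize(s,(700,600)))
"
```

```text
rear pin front edge [117.9  -0.9]
rear L [112.9 -35.5]
rear R [113.7  33.8]
lip edge [106.7  -0.9]
front pin edges [200.4  -4.3]
 [177.5  -4. ]
tray front rim outer [208.5  -4.4]
lid edge [95.6 -1.6]
```

View pics/w1b.png

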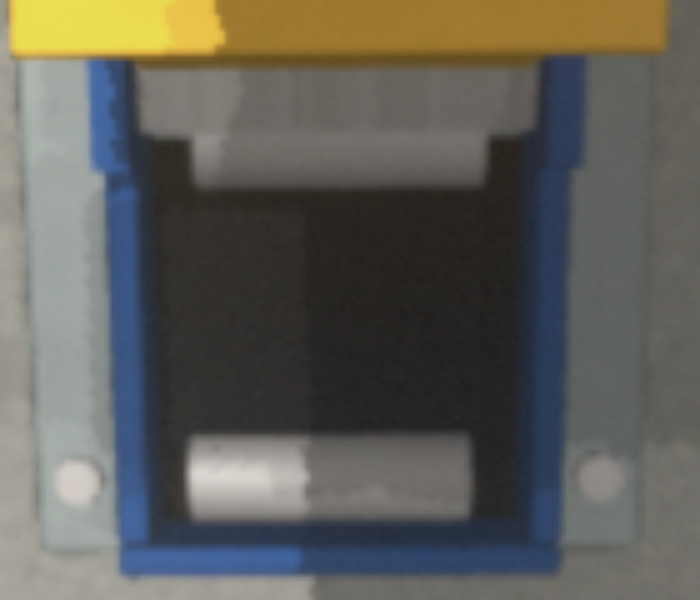

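Pin lengths in pixels show the rear pin lies on the tray floor, but it sits partly under the lip. I need its x more exactly, using the known tray rim (inner face x = 200) and lid edge as references.

```bash
python3 -c "
from h import *
f=np.load('w1.npz');T=f['T'];K=f['K'];dd=f['d']
yaw=np.radians(-15.7)
def setup(yaw):
  ax=np.array([np.cos(yaw),np.sin(yaw)]);return ax,np.array([-ax[1],ax[0]]),np.array([.4583,-.008])+.1925*ax
ax,ay,org=setup(yaw)
g=cv2.imread('pics/w1.png');h=cv2.cvtColor(g,cv2.COLOR_BGR2HSV)
for c in (262,290): 
  print(c)
  for r in list(range(84,124))+list(range(160,202)): print(r,g[r,c-4:c+5].mean(0).astype(int).tolist(),end=' ')
  print()
def at(uv,z):
  p=cv2.undistortPoints(np.array([[uv]],float),K,dd)[0,0];d=T[:3,:3]@[*p,1];o=T[:3,3];q=(o+d*(z-o[2])/d[2])[:2]-org
  return (1000*np.array([q@ax,q@ay])).round(1)
o=T[:3,3][:2]-org;print('cam',o@ax,o@ay,T[2,3])
for r in (187,188,189,190,193,194,195):print(r,at((278,r),.052))
for r in (87,88,89,90,91): print(r,at((278,r),.159),at((278,r),.155))
# tray/ hopper geometric yaw from pins' axis
"
```

```text
262
84 [46, 119, 155] 85 [46, 120, 156] 86 [47, 120, 156] 87 [47, 120, 156] 88 [46, 119, 155] 89 [46, 118, 153] 90 [42, 105, 136] 91 [32, 80, 103] 92 [37, 80, 101] 93 [61, 88, 103] 94 [94, 102, 108] 95 [98, 104, 109] 96 [98, 104, 109] 97 [99, 104, 110] 98 [99, 104, 110] 99 [99, 104, 108] 100 [98, 103, 108] 101 [98, 103, 108] 102 [98, 103, 108] 103 [98, 103, 108] 104 [97, 102, 107] 105 [99, 104, 108] 106 [103, 108, 112] 107 [106, 112, 115] 108 [106, 111, 115] 109 [104, 109, 113] 110 [102, 108, 111] 111 [100, 105, 109] 112 [98, 102, 106] 113 [94, 98, 102] 114 [89, 93, 97] 115 [83, 88, 92] 116 [76, 81, 84] 117 [60, 65, 68] 118 [37, 43, 47] 119 [34, 40, 43] 120 [33, 39, 43] 121 [35, 41, 44] 122 [39, 44, 48] 123 [42, 47, 51] 160 [46, 47, 48] 161 [46, 47, 49] 162 [46, 48, 49] 163 [46, 47, 48] 164 [47, 48, 49] 165 [47, 48, 49] 166 [60, 61, 62] 167 [99, 102, 104] 168 [124, 128, 131] 169 [137, 141, 145] 170 [147, 150, 155] 171 [158, 161, 166] 172 [171, 176, 181] 173 [184, 189, 195] 174 [194, 199, 205] 175 [197, 203, 209] 176 [192, 198, 203] 177 [183, 189, 193] 178 [174, 178, 182] 179 [166, 17
[... 1541 characters left out ...]
12, 115] 182 [103, 105, 107] 183 [87, 87, 87] 184 [71, 62, 57] 185 [65, 49, 40] 186 [64, 48, 39] 187 [64, 48, 39] 188 [68, 50, 39] 189 [86, 59, 44] 190 [102, 67, 47] 191 [106, 70, 48] 192 [105, 70, 48] 193 [102, 69, 49] 194 [95, 72, 58] 195 [97, 93, 90] 196 [101, 106, 107] 197 [101, 107, 108] 198 [101, 106, 108] 199 [101, 107, 107] 200 [102, 107, 108] 201 [102, 108, 109] 
cam 0.11747458740295141 -0.0040542643912359795 0.477855363921751
187 [199.9  -1.9]
188 [201.1  -1.9]
189 [202.3  -1.9]
190 [203.6  -1.9]
193 [207.3  -2. ]
194 [208.5  -2. ]
195 [209.8  -2. ]
87 [93.1 -1.6] [92.8 -1.5]
88 [93.9 -1.6] [93.6 -1.5]
89 [94.7 -1.6] [94.5 -1.5]
90 [95.6 -1.6] [95.3 -1.6]
91 [96.4 -1.6] [96.1 -1.6]
```

```bash
python3 -c "
from h import *
a=bot.snapshot('scene')
cv2.imwrite('pics/s10b.png',cv2.resize(cv2.convertScaleAbs(a['frame'][225:290,155:255,::-1],alpha=1.8),(800,520),interpolation=cv2.INTER_CUBIC))
g=cv2.imread('pics/s0.png');cv2.imwrite('pics/s0b.png',cv2.resize(cv2.convertScaleAbs(g[225:290,155:255],alpha=1.8),(800,520),interpolation=cv2.INTER_CUBIC))
ax=np.array([np.cos(np.radians(-15.7)),np.sin(np.radians(-15.7))]);ay=np.array([-ax[1],ax[0]]);org=np.array([.4583,-.008])+.1925*ax
def H(x,y,z): return proj(a,[[*(org+ax*x/1000+ay*y/1000),z/1000]])[0]
for P in [(83,0,18),(94,0,18),(104,0,18),(200,0,18),(200,-46,52),(200,46,52),(104,-46,18),(104,46,18)]: print(P,((H(*P)-[155,225])*8).round(0))
"
```

```text
(83, 0, 18) [565. 198.]
(94, 0, 18) [530. 217.]
(104, 0, 18) [498. 235.]
(200, 0, 18) [176. 416.]
(200, -46, 52) [ 60. 217.]
(200, 46, 52) [257. 430.]
(104, -46, 18) [400. 141.]
(104, 46, 18) [601. 335.]
```

View pics/s0b.png

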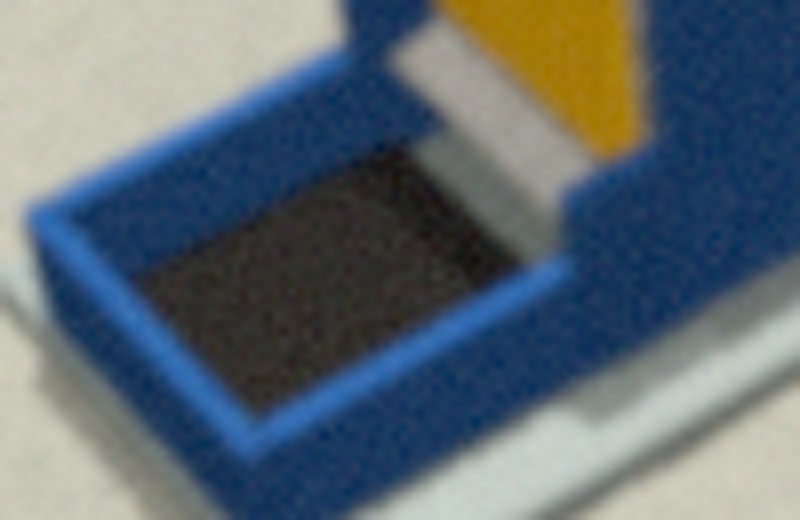

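View pics/s10b.png

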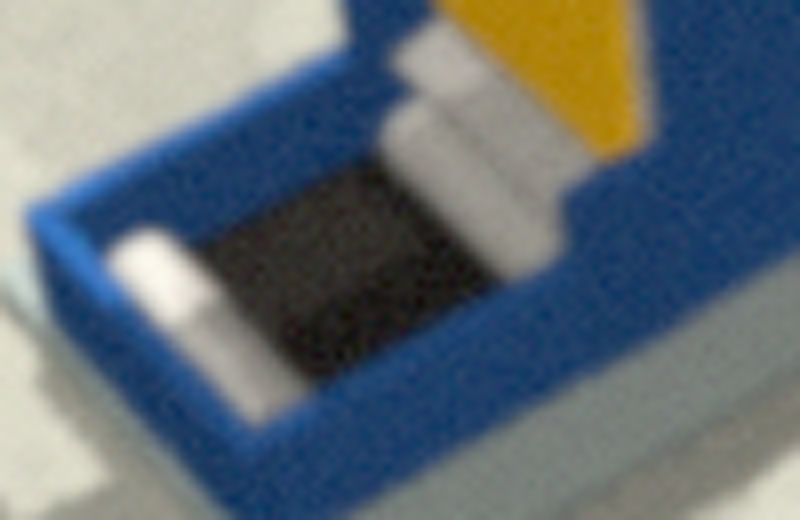

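The wrist and scene views agree that the second pin rests on the tray floor, near the tray's rear limit at x of about 105. Nothing more can be done about it without touching it. I'll move the hand clear to the side and hand in.

Request:
step_arm:
  commands: "0 0 0 15 8 0 -1;0 0 0 50 28 0 -1;0 0 0 95 54 0 -1;0 0 0 140 80 0 -1;0 0 0 185 105 0 -1;0 0 0 230 135 0 -1;0 0 0 270 165 0 -1;0 0 0 310 195 0 -1;0 0 0 345 225 0 -1;0 0 0 370 245 0 -1;0 0 0 380 255 0 -1;0 0 0 380 255 0 -1"

```text
t: 16.58
position: [0.5317, 0.2383, 0.3014]
tcp_rot: [0.14, 0.99, 0.002, 0.0]
force: [0.2, -0.1, 0.2]
grip_width: 0.01
```

```bash
python3 -c "
from h import *
st=bot.state();print(st['t'],st['position'],st['force'],np.abs(st['qd']).max())
s=snap('scene','s11.png');g=cv2.imread('pics/s0.png')
d=np.abs(cv2.cvtColor(s['frame'],cv2.COLOR_RGB2BGR).astype(int)-g).sum(2)
for n,(x,y) in dict(ring=(297,293),hub=(363,237),wrench=(205,165),can=(242,165),lid=(250,180),pad=(323,162)).items(): print(n,d[y-15:y+15,x-15:x+15].mean().round(1))
"
```

```text
16.575 [0.53172566 0.23832587 0.30142815] [ 0.20176561 -0.06493126  0.18671572] 0.03029668291846481
ring 12.9
hub 26.6
wrench 13.3
can 14.1
lid 14.4
pad 11.8
```

View pics/s11.png

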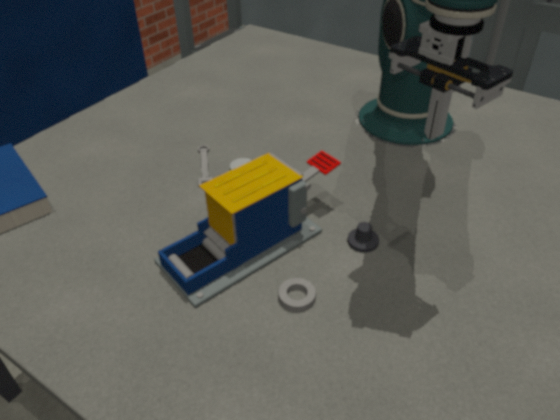

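The last scene view shows the lid shut (250,180) and the pad up (323,162). The ring, hub, can and wrench are at their original pixels, with only a shadow over the hub. The hand is clear at the right.

```bash
python3 -c "
from plant import bot
print(bot.finish_job())"
```

```text
the job is handed in; nothing more can be done
None
```

I pressed the red lever to its stop with the shut fingertips and held it about 1.5 s. I then let it up over about 4 s, moved the hand clear and handed the job in at about 16.6 s. The lid opened wide and both pins rolled out into the tray.

**What the last checks showed**
- The lid is shut and the lever is up, with no force on the hand.
- The ring, hub, can and wrench show no movement in the camera views.
- Pin at the far end: it lies in the tray at x about 187 mm.

**What is less certain**
- **Second pin:** it lies still on the tray floor, partly under the chute lip, very near the tray's rear limit of 104 mm. The wrist view gave x about 105 mm and the scene view 105 to 109 mm. With errors of a few mm, I could not show clearly that it is past 104. The tray's rear wall as I read it in the first picture also did not fit the pin's position well. Moving the pin would have meant touching it, so I left it.
- **Press force:** against the stop it briefly reached about 90 N at the wrist, more than needed but under the 120 N limit. I eased it to about 24 N before letting the lever up.

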